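# Set the lemon slicer to thick slices, lock it and load it

## Robot

A 6-joint arm with a two-finger parallel gripper is mounted at the origin on a cart in front of the work surface, level with it; the furniture and walls round the work are solid. World frame = base frame: x ahead of the robot, y to its left, z up, the work surface at z = 0. Lengths are in m, angles in degrees, forces in N, time in s.
With the tool pointing down it reaches from about 0.275 to 1 m from the base axis. Payload 8.4 kg.
Tool frame: the origin (TCP) lies midway between the tips of the shut fingers; the grasp point (between the pads) lies 19 mm behind it; z points along the fingers, y is the line along which they close (so a half turn about z gives the same grasp; the last joint's range is limited). The gripper opens to 85 mm and grips with 20 to 120 N. Pads are 22 mm wide; open, the fingers measure 114 mm over their backs; the gripper's body (76 mm by 85 mm) begins 54 mm behind the grasp point. The pads swing forward as they close: fully open they stand 13 mm farther back than shut.
Start: joints at [-68.778, 20.225, 93.587, -0, 66.188, -0.138], TCP at [0.228, -0.582, 0.209] pointing down, gripper open.
Joint ranges: [-150.9, 150.9], [-52.94, 120.26], [3.33, 152.33], [-74.26, 254.26], [0, 154.13], [-172.89, 172.89]. Speed limits (degrees/s): [127.2, 127.2, 159.86, 180, 180, 180].

## Interface

Orientations are given as [roll, pitch, yaw] about the fixed x, y, z axes, in that order (R = Rz(yaw) Ry(pitch) Rx(roll)).
In Python, from workcell import robot gives the robot as it stands.
- The arm moves only by the tool servo_tool, never from a script. Its argument "moves" is one flat list of numbers, 7 for each row, row after row: the shift along the tool's x, y, z in m, then the turn, a rotation vector about the tool's x, y, z in rad, then the opening, from 0 (shut) to 1 (fully open). A call has 1 to 10 rows; each row is the pose to reach, as a shift and turn from the pose commanded when the call began, along the tool's axes at that moment; what a row does not reach only later rows make up. A row lasts 1/8 s, in which the tool goes at most 62.5 mm and 10.7 degrees, less where a joint would pass 70% of its speed; a pose out of reach is approached as far as the arm can. A call with a gripper value outside its range is refused whole. The fingers move at their own pace and stop on an object; "newtons" is the grip in N (left out, the last holds). Time passes only in rows, so rows that repeat a pose let the fingers close. It gives the time, the measured TCP pose, the force, the opening and the grip force at its end, in the units of the state.
- robot.state(): the state, without advancing time (a new reading comes with each control period).
- robot.snapshot(name): name is "scene" or "top"; returns (picture, depth): 400x640x3 uint8, red, green, blue; 400x640 float32, m along the optical axis (not along the pixel's ray), 0 where there is no reading.
- robot.camera_model(name): a dict with "fov_y" (degrees; the focal length in pixels is half the picture's height over the tangent of half this angle, whatever the lens; pixels are square), "cx", "cy" (the principal point, pixels), "dist_coeffs" ([k1, k2, p1, p2, k3] as OpenCV has them; the pictures are not rectified), "world_from_camera" (4x4, takes a point from camera to world coordinates). Camera axes: x right, y down, z forward; pixel columns grow to the right and rows downward; lengths in m; the calibration is good to about 2 mm. A picture is of the moment at which its call begins. camera_model takes no time and is no camera call.
- robot.finish_job(): hands the job in; it is judged then, once.
The state is a dict: "clock": time; "joints": joint angles; "qd": joint speeds; "joint_torque": joint torques, N m; "eef_pos": TCP position; "ee_rot": TCP orientation; "wrist_force": force on the tool from outside, world axes, zero at the start; "ft_torque": the same for the moment, N m; "gripper_width": finger opening in m; "grasp_force": force on a finger pad.
Only numpy, scipy, OpenCV 4.12 (cv2) and the standard library are available. Lean on these libraries where they do the work, as an engineer would, in place of code of your own. Each camera call takes 0.05 s, during which the arm holds its last target. There are 200 camera calls.

## Task

Get the vegetable slicer ready to cut the lemon into thick slices: swing the lever of the jam nut anticlockwise to loosen it, turn the thumb bar of the adjuster screw clockwise until its pointer stands at the last and broadest mark, and swing the jam nut's lever back until it is firmly tight so that the setting is locked. Also slide the food carriage all the way up the sloping deck and lay the lemon inside it, and leave the glass, the two shakers and the mug standing where they are.

Things in the scene. Friction and masses are not known exactly. Their poses are not given: they have to be found in the camera images.
- slicer: aluminium vegetable slicer (mandoline), fixed; origin on the worktop under the deck's middle, x up-slope, y left, z up. Deck 280 x 144 mm, rising 30 degrees towards +x, its middle 105 mm high. Call the deck's directions u (up-slope), v (left), n (square to it, leaning 30 degrees back from vertical towards -x). A bracket on its left carries the adjuster and jam nut, both turning about n
- jam_nut (a joint): jam nut angle, rad: 0 = tight (lever points 45 degrees anticlockwise of up-slope, seen from above), grows anticlockwise as it is loosened, stop at 1.4. It meets the steel tab washer under it at about 0.4 and from there to 0 clamps the adjuster fast (unclamped above 0.5). Takes 5 N at the lever grip when free, rising to about 10 N at the tight end; stays where it is left
- lever_grip (a point): round black grip standing up (along n) at the end of the jam nut's steel lever: 18 mm diameter, 39 mm long, 70 mm from the nut's axis. The point is on its axis, 17 mm below its top and 22 mm above the lever. x points outward along the lever, z along n. It rises 2.5 mm per rad of loosening
- adjuster (a joint): angle of the adjuster screw, rad: 0 = pointer at the first, thinnest mark; grows clockwise seen from above along n; 1.35 = pointer at the last, broadest mark (thick slices). Range -0.15 to 1.75. Takes about 0.15 N m when the jam nut is loose and stays where it is left; clamped when the nut is tight; lowers the ramp 2.5 mm per rad
- thumb_bar (a point): black bar on top of the adjuster screw, 58 mm long, 14 mm thick, 28 mm high (along n). The point is on the common axis of screw and jam nut at half the bar's height, 53 mm above the bracket plate. x points along the bar, the way the pointer points; z along n. Under it: hexagonal nut (50 mm), tab washer (72 mm), black dial (80 mm) with a steel pointer at its rim
- thick_mark (a point): the last and broadest of five raised dark marks on the bracket plate round the dial, 15 x 6 mm, 50 mm from the screw's axis; the marks grow clockwise from thin (beside the deck) to thick (down-slope, towards the robot)
- carriage (a joint): travel of the food carriage up the deck, m: 0 = lowest, 0.070 = all the way up at its stop. About 4 N of friction; stays where it is left
- carriage_grip (a point): upright white grip plate on the carriage's upper wall, 66 mm wide (along v), 14 mm thick (along u), top 18 mm above the point (along n), bottom 18 mm below; the point is its middle. x points up-slope, y to the slicer's left, z along n
- carriage_floor (a point): middle of the carriage's open bottom, on the deck plane. The carriage is a white frame of four walls, 106 x 106 mm inside, 6 mm thick, tops 45 mm above the deck plane; the ramp under it lies 2 to 6 mm lower. x points up-slope, y to the left, z along n
- lemon: lemon, 71 mm long (x), 53 mm wide (y), 51 mm high, lying on the worktop right of the slicer; origin at its underside as it lies, x along its length. It weighs about 85 g
- lemon_middle (a point): middle of the lemon, 25.5 mm above its underside
- water_glass: tall clear tumbler with water, 74 mm wide, 148 mm high, to the left of the slicer; origin at the centre of its foot
- salt_shaker: glass shaker with a domed steel top, 44 mm wide, 90 mm high, beyond the lemon; origin at the centre of its foot
- pepper_shaker: glass shaker with a domed steel top, 44 mm wide, 90 mm high, beyond the lemon; origin at the centre of its foot
- mug_a: mug, 81 mm wide (120 mm with handle), 101 mm high, behind the glass at the left; origin at the centre of its foot
Not all that is in view belongs to the job. Of the things like the lemon, leave any that is green; of the rest the larger one is meant.

How it is judged (in metres and radians):
On the way, in this order (a step that is already met when the one before it is completed fails the run):
1. the jam nut is loosened (value of joint jam_nut above 0.5 rad), for 0.2 s.
2. with the nut loose, the pointer is turned to the broadest mark (value of joint adjuster between 1.2 and 1.5 rad and value of joint jam_nut above 0.4 rad), for 0.2 s.
3. the jam nut is tightened again with the pointer still at the mark (value of joint adjuster between 1.2 and 1.5 rad and value of joint jam_nut below 0.12 rad), for 0.2 s.
At the end, for the whole second after the job is handed in: The adjuster stands within 0.15 rad (half a mark's spacing is 0.17) of the broadest mark (1.20 to 1.50 rad), the jam nut is tight (less than 0.12 rad), the carriage is within 10 mm of its upper stop, and the lemon lies at rest on the ramp inside the carriage's walls, released (all of step 3 and value of joint carriage above 0.06 m and x of lemon_middle in the frame of carriage_floor between -0.055 and 0.055 m and y of lemon_middle in the frame of carriage_floor between -0.055 and 0.055 m and z of lemon_middle in the frame of carriage_floor between 0.005 and 0.05 m and linear speed of lemon below 0.02 m/s); the robot touches nothing.
It fails at once if the water glass is knocked over or pushed more than 40 mm (distance of water_glass from where it was at the start of the episode above 0.04 m or angle between water_glass's own z axis and vertical above 0.5 rad).
It fails at once if the salt shaker is knocked over or pushed more than 40 mm (distance of salt_shaker from where it was at the start of the episode above 0.04 m or angle between salt_shaker's own z axis and vertical above 0.5 rad).
It fails at once if the pepper shaker is knocked over or pushed more than 40 mm (distance of pepper_shaker from where it was at the start of the episode above 0.04 m or angle between pepper_shaker's own z axis and vertical above 0.5 rad).
It fails at once if the mug is knocked over or pushed more than 40 mm (distance of mug_a from where it was at the start of the episode above 0.04 m or angle between mug_a's own z axis and vertical above 0.5 rad).
It also fails if it takes over 72 s, if anything falls off the work surface, if the arm or the gripper's body presses on something with over 40 N, if the wrist force passes 120 N, or if a joint passes its speed limit or range.

## Working session

There is one attempt and no reset: what is moved stays moved. The work goes in short steps, Python scripts to look and compute and a tool call to move; the robot and the scene stay as the last step left them, time stands still between calls to the robot, and variables do not carry over. Pictures are saved under pics/ and viewed, at most 10 in all, crops included, and the job is handed in when it is done.

Besides the shell and the picture viewer there is one more tool, called after "Call:" by a JSON object that holds its "fn" and its "kwargs". servo_tool: Moves the arm, as the interface text tells. Its arguments: {"type":"object","properties":{"moves":{"type":"array"},"newtons":{"type":"number"}},"required":["moves"]}

```bash
mkdir -p pics; ls
cat > h.py <<'E'
import numpy as np,cv2
from workcell import robot
def cam(n):
    m=robot.camera_model(n);f=200/np.tan(np.radians(m['fov_y'])/2)
    K=np.array([[f,0,m['cx']],[0,f,m['cy']],[0,0,1.]]);return K,np.array(m['dist_coeffs'],float),np.array(m['world_from_camera'])
def ray(n,uv):
    K,d,T=cam(n);p=cv2.undistortPoints(np.array(uv,float).reshape(-1,1,2),K,d).reshape(-1,2)
    r=np.c_[p,np.ones(len(p))]@T[:3,:3].T;return T[:3,3],r   # r scaled so depth multiplies
def onz(n,uv,z):
    o,r=ray(n,uv);return o+r*((z-o[2])/r[:,2])[:,None]
def pts(n,uv,dep):
    o,r=ray(n,uv);uv=np.array(uv,int).reshape(-1,2);return o+r*dep[uv[:,1],uv[:,0]][:,None]
def proj(n,P):
    K,d,T=cam(n);Ti=np.linalg.inv(T);return cv2.projectPoints(np.array(P,float).reshape(-1,1,3),cv2.Rodrigues(Ti[:3,:3])[0],Ti[:3,3],K,d)[0].reshape(-1,2)
E
python3 - <<'E'
from h import *
for n in('scene','top'):
    p,d=robot.snapshot(n);cv2.imwrite(f'pics/{n}0.png',p[...,::-1]);np.save(f'{n}0.npy',d);print(n,cam(n),(d>0).mean())
print(robot.state())
E
```

```text
pics
scene (array([[412.97004772,   0.        , 325.75181298],
       [  0.        , 412.97004772, 191.01455502],
       [  0.        ,   0.        ,   1.        ]]), array([-0.0080807,  0.       ,  0.       ,  0.       ,  0.       ]), array([[-0.60916399, -0.59091019,  0.52890868, -0.21056095],
       [-0.79298108,  0.46228197, -0.39683295,  0.52353747],
       [-0.01001231, -0.66115091, -0.75018613,  1.10170345],
       [ 0.        ,  0.        ,  0.        ,  1.        ]])) 0.99616796875
top (array([[382.39940748,   0.        , 326.23468038],
       [  0.        , 382.39940748, 198.98682501],
       [  0.        ,   0.        ,   1.        ]]), array([-0.00446243,  0.        ,  0.        ,  0.        ,  0.        ]), array([[ 0.01023888, -0.99512132,  0.09812608,  0.3944291 ],
       [-0.99990122, -0.01113393, -0.0085782 ,  0.01636856],
       [ 0.00962888, -0.09802856, -0.99513702,  1.20154205],
       [ 0.        ,  0.        ,  0.        ,  1.        ]])) 0.9959140625
{'clock': 0.1, 'joints': array([-6.87786245e+01,  2.02581447e+01,  9.36239675e+01,  2.77704051e-03,
        6.61893870e+01, -1.36957203e-01]), 'qd': array([-0.09525756, -0.11593428, -0.03503437,  0.03954576,  0.04184848,
        0.0486584 ]), 'joint_torque': array([ 9.03835898e-04, -6.06354547e+01, -3.42819464e+01,  9.12028008e-05,
        3.98654229e-03,  1.94205126e-05]), 'eef_pos': array([ 0.22748071, -0.58164321,  0.20794718]), 'ee_rot': array([-1.79928507e+02, -2.71017247e-03,  2.13572083e+01]), 'wrist_force': array([-0.45041563, -0.46177095, -0.1812271 ]), 'ft_torque': array([-0.02451887, -0.00886401, -0.02128529]), 'grasp_force': 0.0, 'gripper_width': 0.08514484594180455}
```

View pics/scene0.png

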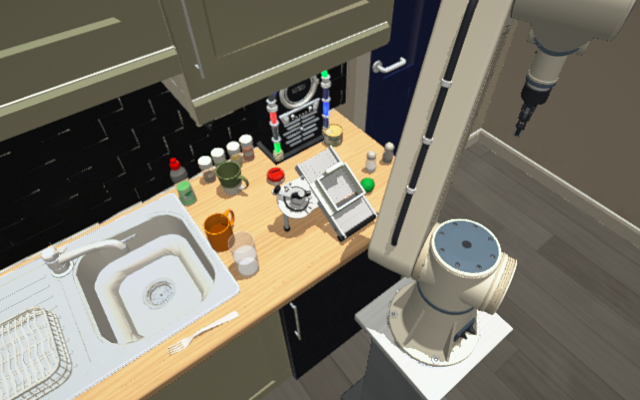

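View pics/top0.png

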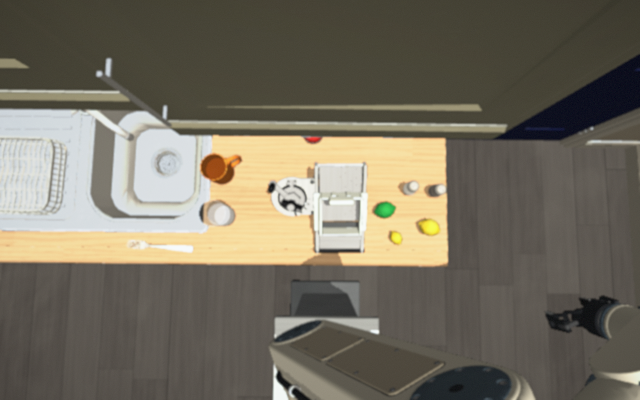

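The top view shows the slicer at about (340,207), with its bracket, nut and lever at (292,195). The larger yellow lemon is at (429,227), the small one at (396,238) and the lime at (385,210). The shakers are at (411,187) and (437,190), the glass at (220,213) and the mug at (217,168).

Run:
```python
from h import *
a=cv2.imread('pics/scene0.png')[140:250,260:400];b=cv2.imread('pics/top0.png')[150:265,255:385]
r=lambda i:cv2.resize(i,(560,440*1),interpolation=cv2.INTER_CUBIC)
a=cv2.resize(a,None,fx=5.3,fy=5.3,interpolation=cv2.INTER_CUBIC);b=cv2.resize(b,None,fx=5.2,fy=5.2,interpolation=cv2.INTER_CUBIC)
cv2.imwrite('pics/c1.png',a);cv2.imwrite('pics/c2.png',b)
D={n:np.load(n+'0.npy') for n in('scene','top')}
# lemons
p=cv2.imread('pics/top0.png');hsv=cv2.cvtColor(p,cv2.COLOR_BGR2HSV)
m=cv2.inRange(hsv,(24,150,100),(35,255,255));n,l,s,c=cv2.connectedComponentsWithStats(m)
for i in range(1,n):
    if s[i,4]>30:
        P=pts('top',np.argwhere(l==i)[:,::-1],D['top']);q=np.argwhere(l==i)[:,::-1]
        w=onz('top',q,0.025)[:,:2];ev=np.linalg.eigh(np.cov(w.T))
        print(s[i],c[i],onz('top',c[i],.025),'zmax',np.percentile(P[:,2],98),P.mean(0),'ax',np.degrees(np.arctan2(ev[1][1,1],ev[1][0,1])),2*np.sqrt(ev[0])*2)
for nm,uv in dict(glass=(220,213),mug=(213,168),salt=(411,187),pep=(437,190),deckTL=(318,168),deckTR=(364,168),deckBL=(318,247),deckBR=(363,247),tab=(250,230)).items(): print(nm,pts('top',[uv],D['top'])[0].round(3))
```

```text
[419 219  21  16 233] [429.2360515  226.62660944] [[ 0.42848222 -0.3117793   0.025     ]] zmax 0.05357140430027943 [ 0.42791474 -0.30621553  0.04480871] ax 70.06007650969985 [0.044958   0.06313464]
[391 232  11  12 101] [395.9009901  237.41584158] [[ 0.39439191 -0.20867766  0.025     ]] zmax 0.03893162130215688 [ 0.39429344 -0.20519658  0.04279979] ax -143.42025331593007 [0.02992364 0.04080359]
glass [0.46  0.318 0.08 ]
mug [0.599 0.352 0.051]
salt [ 0.543 -0.243  0.085]
pep [ 0.534 -0.319  0.088]
deckTL [ 0.612  0.033 -0.001]
deckTR [ 0.582 -0.095  0.174]
deckBL [0.364 0.03  0.054]
deckBR [ 0.365 -0.105  0.05 ]
tab [0.413 0.243 0.   ]
```

View pics/c1.png

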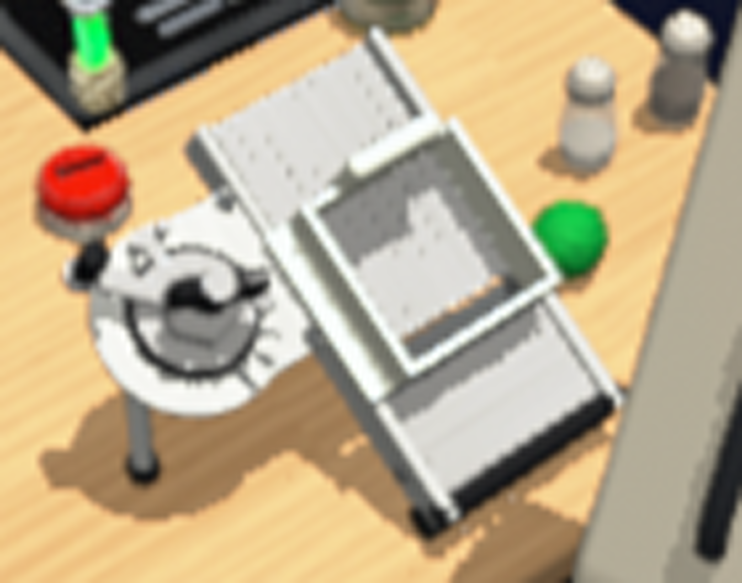

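View pics/c2.png

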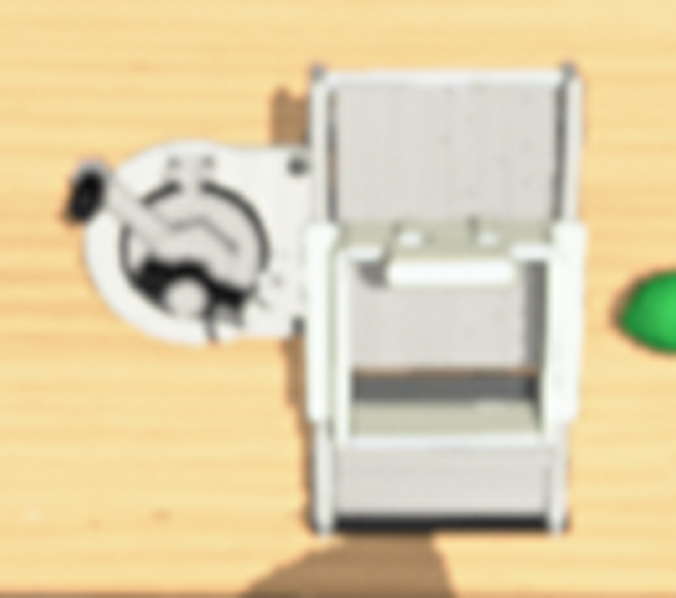

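The lever grip shows at about (272,186) in the top view, and the thumb bar lies nearly across the slope at (291,206). The carriage is partway up, with its grip plate at (342,202). Next I measure the slicer's frame, axis and grip.

```bash
cat >> h.py <<'E'
def tri(ua,ub):
    o1,r1=ray('scene',ua);o2,r2=ray('top',ub);r1=r1[0];r2=r2[0]
    s=np.linalg.lstsq(np.c_[r1,-r2],o2-o1,rcond=None)[0];a=o1+s[0]*r1;b=o2+s[1]*r2
    return (a+b)/2,np.linalg.norm(a-b)
E
python3 - <<'E'
from h import *
D={n:np.load(n+'0.npy') for n in('scene','top')}
t=lambda x,y:(255+x/5.2-.4,150+y/5.2-.4)
s=lambda x,y:(260+x/5.3-.4,140+y/5.3-.4)
# plane of upper deck
def plane(P):
    c=np.median(P,0)
    for _ in range(3):
        c=P.mean(0);n=np.linalg.svd(P-c)[2][2];n*=np.sign(n[2]);P=P[abs((P-c)@n)<.004]
    return c,n
g=np.array([(x,y) for x in range(322,360) for y in range(170,190)]);c,n=plane(pts('top',g,D['top']));print('deck',c,n,'tilt',np.degrees(np.arccos(n[2])),'yaw',np.degrees(np.arctan2(-n[1],-n[0])))
for nm,a,b in [('grip',s(92,256),t(92,183)),('axis',s(215,292),t(190,288)),('deckTL',s(195,132),t(318,68)),('deckTR',s(378,35),t(570,68)),('deckBL',s(440,522),t(318,528)),('deckBR',s(615,405),t(565,528)),('plateL',s(350,165),t(388,270)),('plateR',s(440,122),t(515,270))]:
    P,e=tri(a,b);print(nm,a,b,P.round(4),round(e,4),pts('top',[b],D['top'])[0].round(4),pts('scene',[a],D['scene'])[0].round(4))
# black pixels near bracket, both views, with depth
for nm,box in(('top',(268,178,312,222)),('scene',(268,180,318,215))):
    p=cv2.imread(f'pics/{nm}0.png');m=np.zeros(p.shape[:2],np.uint8);x0,y0,x1,y1=box;m[y0:y1,x0:x1]=(p[y0:y1,x0:x1].max(2)<75)
    N,l,st,_=cv2.connectedComponentsWithStats(m)
    for i in range(1,N):
        q=np.argwhere(l==i)[:,::-1];P=pts(nm,q,D[nm])
        if len(q)>8: print(nm,st[i],P.mean(0).round(3)); print(np.c_[q,P.round(3)][:60:2].tolist() if len(q)<90 else '')
E
```

```text
deck [ 0.55219372 -0.03654281  0.14973459] [-0.69723876 -0.00244117  0.71683481] tilt 44.20622861467338 yaw 0.20060323714539696
grip (276.95849056603777, 187.9018867924528) (272.2923076923077, 184.79230769230767) [0.5292 0.1502 0.1937] 0.0026 [0.5294 0.1506 0.1984] [0.5182 0.1544 0.206 ]
axis (300.1660377358491, 194.6943396226415) (291.13846153846157, 204.98461538461538) [0.4784 0.1018 0.1745] 0.0 [0.4769 0.1003 0.1936] [0.4718 0.1059 0.1834]
deckTL (296.3924528301887, 164.50566037735848) (315.75384615384615, 162.67692307692306) [0.595  0.0363 0.1693] 0.0024 [0.5979 0.0374 0.1585] [ 0.7441 -0.0555 -0.0045]
deckTR (330.92075471698115, 146.20377358490566) (364.21538461538466, 162.67692307692306) [ 0.5937 -0.0986  0.1729] 0.0089 [ 0.599  -0.0965  0.1612] [ 0.5882 -0.0999  0.1758]
deckBL (342.61886792452833, 238.09056603773584) (315.75384615384615, 251.13846153846154) [0.3515 0.0373 0.0371] 0.0024 [0.3509 0.0363 0.0426] [0.3528 0.0378 0.0361]
deckBR (375.63773584905664, 216.01509433962264) (363.25384615384615, 251.13846153846154) [ 0.3538 -0.1054  0.0342] 0.0054 [ 0.3525 -0.1059  0.049 ]
[... 3817 characters left out ...]
0, 194.0, 0.465, 0.09, 0.182], [308.0, 194.0, 0.462, 0.084, 0.18], [305.0, 195.0, 0.471, 0.09, 0.172], [307.0, 195.0, 0.467, 0.085, 0.172], [304.0, 196.0, 0.469, 0.095, 0.172]]
scene [285 202  21   9  25] [0.485 0.125 0.123]
[[285.0, 202.0, 0.513, 0.137, 0.134], [286.0, 204.0, 0.505, 0.139, 0.133], [287.0, 205.0, 0.502, 0.138, 0.131], [288.0, 207.0, 0.494, 0.139, 0.13], [305.0, 207.0, 0.471, 0.093, 0.117], [290.0, 208.0, 0.491, 0.134, 0.124], [291.0, 209.0, 0.486, 0.134, 0.124], [302.0, 209.0, 0.474, 0.103, 0.112], [293.0, 210.0, 0.48, 0.131, 0.122], [295.0, 210.0, 0.478, 0.125, 0.12], [297.0, 210.0, 0.475, 0.12, 0.12], [299.0, 210.0, 0.471, 0.115, 0.12], [301.0, 210.0, 0.471, 0.108, 0.114]]
```

```bash
cat >> h.py <<'E'
U=np.array([.866,0,.5]);V=np.array([0,1.,0]);N=np.array([-.5,0,.866]);O=np.array([.473,-.033,.105]);UVN=np.array([U,V,N])
def uvn(P): return (np.asarray(P)-O)@UVN.T
def xyz(q): return np.asarray(q)@UVN+O
E
python3 - <<'E'
from h import *
import sys
for nm in('top','scene'):
    d=np.load(nm+'0.npy');x0,y0,x1,y1=(262,175,315,225) if nm=='top' else(265,175,325,220)
    q=np.array([(x,y) for y in range(y0,y1) for x in range(x0,x1)]);w=uvn(pts(nm,q,d))
    im=cv2.imread(f'pics/{nm}0.png');br=im[q[:,1],q[:,0]].max(1)
    h=np.histogram(w[:,2],bins=np.arange(-.06,.1,.004));print(nm,dict(zip((h[1][:-1]*1000).round().astype(int),h[0])))
    hi=(w[:,2]>.048)&(w[:,1]>.08)
    for lab,k in(('grip',hi&(w[:,1]>.165)),('bar',hi&(w[:,1]<.165))):
        z=w[k];print(lab,len(z),(z.mean(0)*1000).round(1),(z.min(0)*1000).round(),(z.max(0)*1000).round())
        c=np.cov(z[:,:2].T);e=np.linalg.eigh(c);print('  dir',np.degrees(np.arctan2(e[1][1,1],e[1][0,1])).round(1),'4s',(np.sqrt(e[0]*12)*1000).round())
    z=w[hi&(w[:,1]<.165)];print((z*1000).round().astype(int).tolist())
E
```

```text
top {np.int64(-60): np.int64(0), np.int64(-56): np.int64(0), np.int64(-52): np.int64(0), np.int64(-48): np.int64(0), np.int64(-44): np.int64(0), np.int64(-40): np.int64(0), np.int64(-36): np.int64(0), np.int64(-32): np.int64(0), np.int64(-28): np.int64(0), np.int64(-24): np.int64(9), np.int64(-20): np.int64(1), np.int64(-16): np.int64(0), np.int64(-12): np.int64(2), np.int64(-8): np.int64(1), np.int64(-4): np.int64(34), np.int64(0): np.int64(438), np.int64(4): np.int64(259), np.int64(8): np.int64(97), np.int64(12): np.int64(181), np.int64(16): np.int64(64), np.int64(20): np.int64(20), np.int64(24): np.int64(31), np.int64(28): np.int64(117), np.int64(32): np.int64(43), np.int64(36): np.int64(2), np.int64(40): np.int64(12), np.int64(44): np.int64(10), np.int64(48): np.int64(26), np.int64(52): np.int64(16), np.int64(56): np.int64(20), np.int64(60): np.int64(17), np.int64(64): np.int64(37), np.int64(68): np.int64(90), np.int64(72): np.int64(28), np.int64(76): np.int64(0), np.int64(80): np.int64(0), np.int64(84): np.int64(0), np.int64(88): np.int64(0), np.int64(92): np.int64(0)}
grip 52 [
[... 5284 characters left out ...]
 137, 67], [34, 135, 70], [33, 132, 70], [32, 129, 67], [31, 123, 59], [29, 123, 67], [28, 118, 61], [26, 116, 63], [25, 114, 63], [50, 160, 55], [47, 163, 69], [45, 160, 68], [44, 157, 69], [42, 154, 68], [41, 153, 71], [40, 149, 66], [38, 146, 66], [37, 143, 64], [35, 142, 70], [34, 138, 67], [32, 138, 72], [31, 131, 62], [30, 128, 60], [29, 125, 59], [28, 120, 55], [26, 117, 54], [25, 114, 53], [47, 162, 53], [45, 162, 63], [43, 159, 62], [42, 157, 64], [41, 154, 61], [39, 152, 63], [38, 147, 57], [37, 145, 58], [35, 141, 55], [34, 137, 51], [32, 131, 50], [43, 161, 54], [42, 158, 52], [41, 155, 53], [39, 152, 52], [38, 148, 49], [36, 146, 50], [32, 138, 49], [31, 135, 49], [31, 142, 48]]
```

Run:
```python
from h import *
for nm in('top','scene'):
    d=np.load(nm+'0.npy');im=cv2.imread(f'pics/{nm}0.png').max(2).astype(np.float32)
    for r in(.043,.047,.050,.053,.056):
        a=np.radians(np.arange(-80,-250,-5));w=np.c_[.041+r*np.cos(a),.1355+r*np.sin(a),np.full(len(a),.003)]
        p=proj(nm,xyz(w)).astype(np.float32);v=cv2.remap(im,p[:,:1],p[:,1:],cv2.INTER_LINEAR).ravel()
        print(nm,r,[f'{int(np.degrees(x)):d}:{int(b)}' for x,b in zip(a,v)])
i=cv2.imread('pics/top0.png')[192:222,275:315];j=cv2.imread('pics/scene0.png')[188:222,280:325]
i=cv2.resize(i,(392,300),interpolation=cv2.INTER_CUBIC);j=cv2.resize(j,(392,300),interpolation=cv2.INTER_CUBIC)
cv2.imwrite('pics/m.png',np.hstack([i,j]))
for nm,f in(('top',lambda p:((p-[275,192])*[9.8,10])),('scene',lambda p:((p-[280,188])*[392/45,300/34]))):
  for b in(-110,-187,-180): 
    print(nm,b,f(proj(nm,xyz([.041+.05*np.cos(np.radians(b)),.1355+.05*np.sin(np.radians(b)),.003])))[0])
```

```text
top 0.043 ['-80:239', '-85:237', '-90:233', '-95:224', '-100:219', '-105:228', '-110:220', '-115:213', '-119:223', '-125:222', '-130:181', '-135:149', '-140:132', '-145:104', '-150:70', '-155:85', '-160:127', '-165:130', '-170:99', '-175:100', '-180:156', '-185:195', '-190:215', '-195:210', '-200:181', '-205:149', '-210:121', '-215:109', '-220:109', '-225:109', '-230:102', '-235:103', '-239:120', '-245:137']
top 0.047 ['-80:240', '-85:240', '-90:238', '-95:233', '-100:231', '-105:237', '-110:231', '-115:212', '-119:214', '-125:230', '-130:224', '-135:189', '-140:196', '-145:190', '-150:139', '-155:122', '-160:148', '-165:164', '-170:138', '-175:134', '-180:185', '-185:213', '-190:224', '-195:219', '-200:201', '-205:196', '-210:196', '-215:199', '-220:204', '-225:211', '-230:203', '-235:204', '-239:211', '-245:217']
top 0.05 ['-80:240', '-85:239', '-90:239', '-95:235', '-100:234', '-105:238', '-110:234', '-115:216', '-119:213', '-125:232', '-130:230', '-135:197', '-140:217', '-145:227', '-150:186', '-155:140', '-160:165', '-165:195', '-170:171', '-175:160', '-180:219', '-185:234', '-1
[... 2576 characters left out ...]
5:246', '-230:247', '-235:247', '-239:246', '-245:246']
scene 0.056 ['-80:241', '-85:208', '-90:178', '-95:224', '-100:235', '-105:244', '-110:240', '-115:240', '-119:241', '-125:240', '-130:231', '-135:232', '-140:243', '-145:235', '-150:192', '-155:221', '-160:237', '-165:227', '-170:176', '-175:220', '-180:240', '-185:243', '-190:237', '-195:241', '-200:235', '-205:234', '-210:232', '-215:232', '-220:232', '-225:235', '-230:239', '-235:239', '-239:236', '-245:235']
top -110 [334.5304881   99.23501767]
top -187 [154.0214168  199.91043588]
top -180 [174.84014869 201.30353111]
scene -110 [267.5526939   76.51285903]
scene -187 [194.97750401 226.39101107]
scene -180 [209.57512838 218.85227657]
```

View pics/m.png

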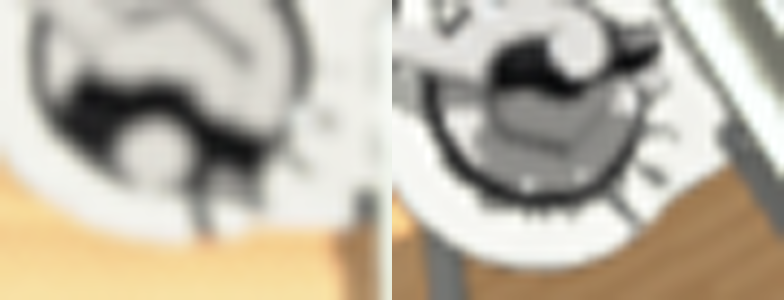

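The marks lie at about -94, -114, -133, -152 and -171.5° from up-slope. The bar points to about -110°, so it needs roughly 61° clockwise. The pale disc on the bar is its cap. Now I write the move planner.

```bash
cat >> h.py <<'E'
from scipy.spatial.transform import Rotation as R
def deckR(a):  # tool y at angle a (deg) from u in deck plane, z=-n
    a=np.radians(a);y=np.cos(a)*U+np.sin(a)*V;return np.c_[np.cross(y,-N),y,-N]
def goto(P,Rg):
    s=robot.state();R0=R.from_euler('xyz',s['ee_rot'],degrees=True).as_matrix()
    print('shift',(R0.T@(np.array(P)-s['eef_pos'])).round(4),'rot',R.from_matrix(R0.T@Rg).as_rotvec().round(3),'t',round(s['clock'],2))
def where():
    s=robot.state();R0=R.from_euler('xyz',s['ee_rot'],degrees=True).as_matrix();w=UVN@R0[:,1]
    print('uvn',uvn(s['eef_pos']).round(4),'ang',np.degrees(np.arctan2(w[1],w[0])).round(1),'z.n',(R0[:,2]@N).round(4),'F',np.round(s['wrist_force'],1),'w',round(s['gripper_width'],4),'g',round(s['grasp_force'],1),'j',np.round(s['joints']),'t',round(s['clock'],2))
E
python3 -c "
from h import *
print(xyz([.0905,.1855,.13]));goto(xyz([.0905,.1855,.13]),deckR(-45))"
```

```text
[0.486373 0.1525   0.26283 ]
shift [ 0.5085 -0.5895 -0.0541] rot [-0.29   0.441 -0.403] t 0.1
```

Call:
{"fn": "servo_tool", "kwargs": {"moves": [0.5085,-0.5895,-0.09,-0.29,0.441,-0.403,0.53,0.5085,-0.5895,-0.09,-0.29,0.441,-0.403,0.53,0.5085,-0.5895,-0.09,-0.29,0.441,-0.403,0.53,0.5085,-0.5895,-0.09,-0.29,0.441,-0.403,0.53,0.5085,-0.5895,-0.09,-0.29,0.441,-0.403,0.53,0.5085,-0.5895,-0.09,-0.29,0.441,-0.403,0.53,0.5085,-0.5895,-0.09,-0.29,0.441,-0.403,0.53,0.5085,-0.5895,-0.09,-0.29,0.441,-0.403,0.53,0.5085,-0.5895,-0.09,-0.29,0.441,-0.403,0.53,0.5085,-0.5895,-0.09,-0.29,0.441,-0.403,0.53], "newtons": 50}}

```text
clock: 1.35
eef_pos: [0.4197, -0.0386, 0.274]
ee_rot: [157.9, -20.5, 49.0]
wrist_force: [0.6, -0.6, -0.3]
gripper_width: 0.0453
grasp_force: 0.0
```

```bash
python3 -c "
from h import *
where();goto(xyz([.0905,.1855,.1]),deckR(-45))"
```

```text
uvn [ 0.0383 -0.0056  0.173 ] ang -45.0 z.n -1.0 F [ 0.6 -0.6 -0.3] w 0.0453 g 0.0 j [ -9. -20. 132.   7.  39.  31.] t 1.35
shift [ 0.1723 -0.0981  0.0724] rot [-0.001  0.004  0.   ] t 1.35
```

Call:
{"fn": "servo_tool", "kwargs": {"moves": [0.17,-0.097,0.04,0,0,0,0.53,0.17,-0.097,0.07,0,0,0,0.53,0.17,-0.097,0.07,0,0,0,0.53,0.17,-0.097,0.07,0,0,0,0.53,0.17,-0.097,0.07,0,0,0,0.53,0.17,-0.097,0.07,0,0,0,0.53]}}

```text
clock: 2.1
eef_pos: [0.4985, 0.1482, 0.2372]
ee_rot: [158.0, -20.3, 49.0]
wrist_force: [-0.6, -0.5, -1.3]
gripper_width: 0.045
grasp_force: 0.0
```

Run:
```python
from h import *
where();goto(xyz([.0905,.1855,.046]),deckR(-45))
p,d=robot.snapshot('top');q,e=robot.snapshot('scene')
a=cv2.resize(p[150:230,250:330],(400,400));b=cv2.resize(q[150:230,255:335],(400,400))
cv2.imwrite('pics/ap.png',np.hstack([a,b])[...,::-1])
```

```text
uvn [0.0882 0.1812 0.1017] ang -44.9 z.n -1.0 F [-0.6 -0.5 -1.3] w 0.045 g 0.0 j [ 25.  -4. 125. -22.  34.  86.] t 2.1
shift [ 0.0051 -0.0013  0.0557] rot [-0.003  0.007  0.001] t 2.1
```

View pics/ap.png

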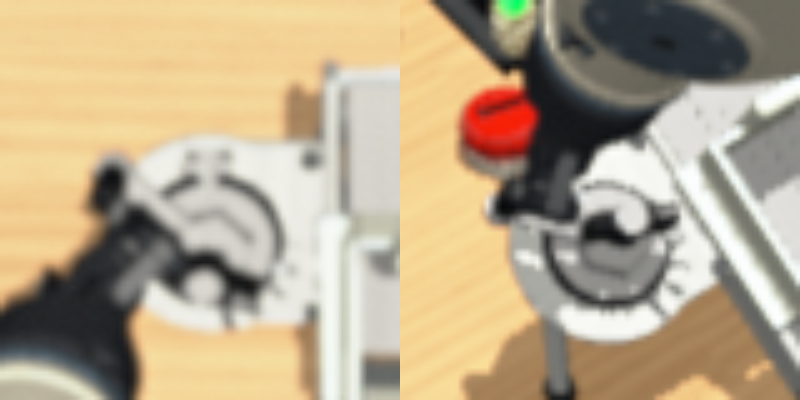

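The fingers hover straddling the grip, with the grip at (105,180) in the left crop. I descend and close.

Call:
{"fn": "servo_tool", "kwargs": {"moves": [0.005,-0.001,0.03,0,0.004,0,0.53,0.005,-0.001,0.055,0,0.004,0,0.53,0.005,-0.001,0.055,0,0.004,0,0.53,0.005,-0.001,0.055,0,0.004,0,0,0.005,-0.001,0.055,0,0.004,0,0,0.005,-0.001,0.055,0,0.004,0,0,0.005,-0.001,0.055,0,0.004,0,0]}}

```text
clock: 3.08
eef_pos: [0.5289, 0.1527, 0.1919]
ee_rot: [157.9, -20.7, 49.1]
wrist_force: [0.7, 0.2, -0.1]
gripper_width: 0.0004
grasp_force: 0.0
```

```bash
cat >> h.py <<'E'
def arc(c,r0,a0,a1,k,dn,g,base):  # rows from the measured pose: follow circle about axis c, tool turning along
    s=robot.state();P0=uvn(s['eef_pos']);R0=R.from_euler('xyz',s['ee_rot'],degrees=True).as_matrix()
    out=[]
    for i in range(1,k+1):
        d=np.radians(a1-a0)*i/k;rel=P0[:2]-c;rot=np.array([[np.cos(d),-np.sin(d)],[np.sin(d),np.cos(d)]])
        D=xyz([*(c+rot@rel),P0[2]+dn*i/k])-s['eef_pos'];out.append([*(R0.T@D).round(4),0,0,round(-d,3),g])
    print(out)
E
python3 -c "
from h import *
where();arc(np.array([.041,.136]),0,0,48,9,.002,0,0)"
```

```text
uvn [0.0919 0.1857 0.0473] ang -45.0 z.n -1.0 F [ 0.7  0.2 -0.1] w 0.0004 g 0.0 j [ 23.   3. 126. -27.  26.  90.] t 3.08
[[np.float64(-0.0002), np.float64(-0.0066), np.float64(-0.0002), 0, 0, np.float64(-0.093), 0], [np.float64(-0.0011), np.float64(-0.0132), np.float64(-0.0004), 0, 0, np.float64(-0.186), 0], [np.float64(-0.0025), np.float64(-0.0196), np.float64(-0.0006), 0, 0, np.float64(-0.279), 0], [np.float64(-0.0046), np.float64(-0.0259), np.float64(-0.0008), 0, 0, np.float64(-0.372), 0], [np.float64(-0.0072), np.float64(-0.032), np.float64(-0.001), 0, 0, np.float64(-0.465), 0], [np.float64(-0.0104), np.float64(-0.0378), np.float64(-0.0013), 0, 0, np.float64(-0.559), 0], [np.float64(-0.0141), np.float64(-0.0433), np.float64(-0.0015), 0, 0, np.float64(-0.652), 0], [np.float64(-0.0183), np.float64(-0.0484), np.float64(-0.0017), 0, 0, np.float64(-0.745), 0], [np.float64(-0.0229), np.float64(-0.0531), np.float64(-0.0019), 0, 0, np.float64(-0.838), 0]]
```

Run:
```python
from h import *
p,d=robot.snapshot('top');q,e=robot.snapshot('scene')
np.save('t2.npy',d);np.save('s2.npy',e);cv2.imwrite('pics/t2.png',p[...,::-1]);cv2.imwrite('pics/s2.png',q[...,::-1])
a=cv2.resize(p[155:225,250:320],(400,400),interpolation=2);b=cv2.resize(q[160:220,260:320],(400,400),interpolation=2)
cv2.imwrite('pics/ap2.png',np.hstack([a,b])[...,::-1])
t=robot.state()['eef_pos']
print(proj('top',t),proj('scene',t),(proj('top',t)-[250,155])*40/7,(proj('scene',t)-[260,160])*40/6)
```

```text
[[271.84545216 185.32406926]] [[275.94218153 188.76361944]] [[124.83115521 173.2803958 ]] [[106.28121017 191.75746296]]
```

View pics/ap2.png

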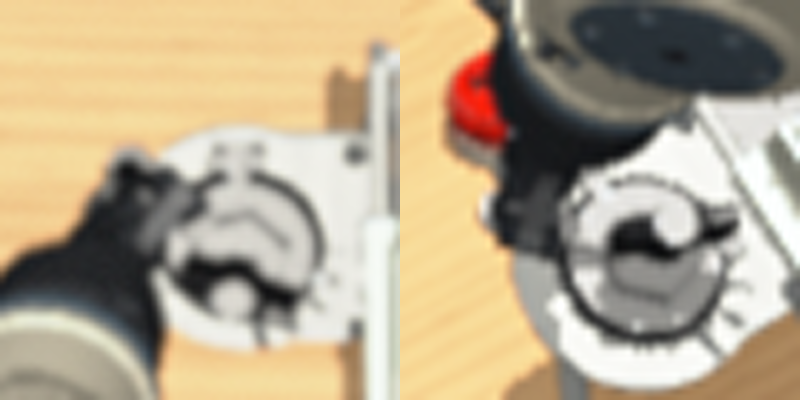

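Run:
```python
from h import *
D0=np.load('top0.npy');D=np.load('t2.npy');E0=np.load('scene0.npy');E=np.load('s2.npy')
def show(nm,d,xs,ys):
    print(nm)
    for y in ys:
        q=[(x,y) for x in xs];w=uvn(pts(nm,q,d))*1000
        print(y,' '.join('%d/%d/%d'%tuple(r) for r in w))
show('top',D0,range(267,284,2),range(180,194,2));show('top',D,range(267,284,2),range(180,198,2))
show('scene',E0,range(270,286,2),range(182,198,2));show('scene',E,range(270,286,2),range(182,200,2))
```

```text
top
180 33/227/-138 33/220/-137 99/190/27 99/184/27 97/179/23 34/195/-136 87/172/-3 90/165/4 91/160/6
182 26/227/-137 94/195/30 97/188/37 96/183/35 94/179/30 82/177/0 84/171/4 83/166/1 83/160/3
184 21/226/-133 93/193/41 98/186/53 96/182/49 92/178/39 88/174/28 78/171/4 77/166/1 78/160/4
186 16/226/-129 95/191/61 96/185/63 95/180/59 88/177/42 83/174/32 82/169/28 71/166/2 72/161/3
188 10/226/-127 93/190/70 93/184/69 92/180/67 76/180/28 77/174/30 77/168/31 480/49/988 68/160/8
190 5/226/-121 88/190/71 87/185/68 87/180/69 59/183/2 71/174/30 69/169/25 71/163/30 70/158/28
192 0/225/-117 -1/220/-122 82/185/70 54/189/5 54/183/4 53/178/2 64/169/28 65/164/29 64/158/28
top
180 32/227/-139 33/220/-139 99/190/27 100/184/30 97/179/22 32/195/-140 87/172/-3 89/166/2 89/160/2
182 27/227/-136 93/195/28 96/189/35 96/183/36 94/179/30 84/177/3 85/171/6 84/166/4 84/160/4
184 21/226/-133 92/194/40 97/187/51 96/182/49 130/165/132 139/157/154 142/152/162 78/166/4 78/160/4
186 16/226/-129 103/188/79 121/176/122 125/170/133 132/163/149 138/156/163 138/152/163 137/147/161 136/143/158
188 102/191/92 100/187/86 120
[... 1425 characters left out ...]
/214/173 73/217/197 69/215/204 66/212/210
186 152/115/-213 148/110/-211 95/198/84 89/199/103 73/220/182 70/216/184 67/214/192 64/210/194
188 144/122/-203 141/116/-203 84/213/121 -93/556/1204 69/221/177 67/216/175 64/213/180 61/209/184
190 136/129/-195 97/192/28 79/216/122 73/217/141 73/207/126 63/217/169 60/213/174 57/210/178
192 130/133/-195 91/195/28 72/222/133 66/224/154 62/222/162 58/220/172 58/212/159 75/161/22
194 123/138/-189 87/197/22 63/234/161 60/231/165 57/226/164 55/221/165 53/213/155 68/167/31
196 117/141/-194 112/138/-183 59/236/158 56/232/161 53/228/164 51/223/161 48/218/161 63/170/29
198 110/146/-187 107/140/-187 103/135/-183 73/186/2 49/230/158 46/225/158 43/221/161 60/167/9
```

Run:
```python
from h import *
t=np.array([.2275,-.5816,.208]);
for dz in(0,.013,.032): print(proj('scene',t+[0,0,dz]),proj('top',t+[0,0,dz]))
for nm,xs,ys in(('scene',range(505,545,3),range(110,142,3)),('top',range(540,600,5),range(296,336,4))):
    d=np.load(nm+'0.npy');g=np.array([(x,y) for y in range(ys[0],ys[-1]) for x in range(xs[0],xs[-1])]);P=pts(nm,g,d);k=(np.linalg.norm(P[:,:2]-t[:2],axis=1)<.07)&(P[:,2]>.1)&(P[:,2]<.4)
    P=P[k];o=np.argsort(P[:,2])[:25:2];print(nm,np.c_[g[k][o],P[o].round(3)].tolist())
for nm,f in(('top','t2'),('scene','s2')):
    d=np.load(f+'.npy');g=np.array([(x,y) for y in range(175,215) for x in range(262,300)]);w=uvn(pts(nm,g,d));D0=np.load(nm+'0.npy');w0=uvn(pts(nm,g,D0))
    k=(np.linalg.norm(w-w0,axis=1)>.025)&(w[:,2]>.01)&(w[:,2]<.2);w=w[k];o=np.argsort(w[:,2])[:20];print(nm,np.c_[g[k][o],(w[o]*1000).round()].astype(int).tolist())
```

```text
[[515.89637634 136.02131684]] [[555.28889658 304.47533246]]
[[517.24146946 132.95883002]] [[558.39900798 305.38061803]]
[[519.24262817 128.40187256]] [[563.09674533 306.74797872]]
scene [[515.0, 136.0, 0.213, -0.538, 0.242], [513.0, 135.0, 0.218, -0.534, 0.244], [516.0, 136.0, 0.209, -0.536, 0.245], [519.0, 136.0, 0.201, -0.538, 0.25], [514.0, 134.0, 0.216, -0.532, 0.251], [513.0, 133.0, 0.22, -0.533, 0.251], [519.0, 135.0, 0.202, -0.537, 0.253], [515.0, 135.0, 0.21, -0.527, 0.254], [520.0, 134.0, 0.203, -0.542, 0.255], [514.0, 133.0, 0.217, -0.531, 0.255], [517.0, 134.0, 0.207, -0.532, 0.257], [514.0, 132.0, 0.218, -0.532, 0.257], [519.0, 134.0, 0.202, -0.534, 0.259]]
top [[579.0, 300.0, 0.245, -0.621, 0.243], [578.0, 298.0, 0.25, -0.617, 0.244], [579.0, 299.0, 0.248, -0.617, 0.248], [579.0, 297.0, 0.253, -0.617, 0.249], [545.0, 311.0, 0.219, -0.53, 0.25], [580.0, 301.0, 0.243, -0.618, 0.25], [581.0, 304.0, 0.236, -0.62, 0.251], [581.0, 302.0, 0.241, -0.62, 0.251], [545.0, 312.0, 0.217, -0.529, 0.251], [582.0, 304.0, 0.237, -0.621, 0.253], [582.0, 303.0, 0.239, -0.621, 0.253], [545.
[... 413 characters left out ...]
188, 104, 189, 95], [269, 189, 102, 186, 98], [267, 189, 103, 191, 98], [264, 192, 96, 198, 101], [265, 191, 99, 196, 102], [270, 189, 106, 182, 106], [268, 189, 110, 186, 115]]
scene [[274, 184, 102, 193, 77], [274, 187, 94, 198, 77], [274, 185, 98, 197, 84], [274, 186, 95, 198, 84], [275, 186, 93, 198, 90], [276, 186, 90, 199, 103], [275, 184, 94, 203, 116], [274, 189, 82, 213, 117], [275, 185, 91, 205, 119], [276, 185, 89, 203, 119], [276, 187, 84, 207, 121], [274, 188, 84, 213, 121], [274, 190, 79, 217, 123], [277, 186, 85, 204, 124], [278, 189, 76, 206, 125], [277, 185, 87, 202, 125], [278, 190, 73, 208, 126], [277, 188, 80, 207, 126], [277, 187, 82, 206, 128], [277, 189, 77, 210, 129]]
```

The fingers shut on nothing. Depth shows the real tips at n≈78 mm, just above the grip's top at 71 mm, although the reported TCP is at 47 mm. I reopen and go 20 mm deeper while watching the force.

Call:
{"fn": "servo_tool", "kwargs": {"moves": [0,0,0,0,0,0,0.53,0,0,0,0,0,0,0.53,0,0,0,0,0,0,0.53,0,0,0.01,0,0,0,0.53,0,0,0.02,0,0,0,0.53,0,0,0.02,0,0,0,0,0,0,0.02,0,0,0,0,0,0,0.02,0,0,0,0,0,0,0.02,0,0,0,0]}}

```text
clock: 4.3
eef_pos: [0.5382, 0.1526, 0.1736]
ee_rot: [158.0, -20.6, 49.1]
wrist_force: [-3.4, 3.2, -3.3]
gripper_width: 0.0159
grasp_force: 48.7
```

```bash
python3 -c "
from h import *
where()"
```

```text
uvn [0.0908 0.1856 0.0268] ang -45.0 z.n -1.0 F [-3.4  3.2 -3.3] w 0.0159 g 48.7 j [ 23.   5. 126. -29.  24.  92.] t 4.3
```

Call:
{"fn": "servo_tool", "kwargs": {"moves": [-0.0002,-0.0066,-0.0002,0,0,-0.093,0,-0.0011,-0.0132,-0.0004,0,0,-0.186,0,-0.0025,-0.0196,-0.0006,0,0,-0.279,0,-0.0046,-0.0259,-0.0008,0,0,-0.372,0,-0.0072,-0.032,-0.001,0,0,-0.465,0,-0.0104,-0.0378,-0.0013,0,0,-0.559,0,-0.0141,-0.0433,-0.0015,0,0,-0.652,0,-0.0183,-0.0484,-0.0017,0,0,-0.745,0,-0.0229,-0.0531,-0.0019,0,0,-0.838,0,-0.0229,-0.0531,-0.0019,0,0,-0.838,0]}}

```text
clock: 5.55
eef_pos: [0.4909, 0.1732, 0.1486]
ee_rot: [150.2, 1.5, 92.6]
wrist_force: [0.5, -2.5, -6.2]
gripper_width: 0.0159
grasp_force: 48.9
```

Run:
```python
from h import *
where()
p,d=robot.snapshot('top');q,e=robot.snapshot('scene')
a=cv2.resize(p[155:225,250:320],(400,400),interpolation=2);b=cv2.resize(q[160:220,260:320],(400,400),interpolation=2)
cv2.imwrite('pics/ap3.png',np.hstack([a,b])[...,::-1])
```

```text
uvn [0.0373 0.2062 0.0288] ang 3.0 z.n -1.0 F [ 0.5 -2.5 -6.2] w 0.0159 g 48.9 j [ 29.   5. 131. -39.  23.  60.] t 5.55
```

View pics/ap3.png

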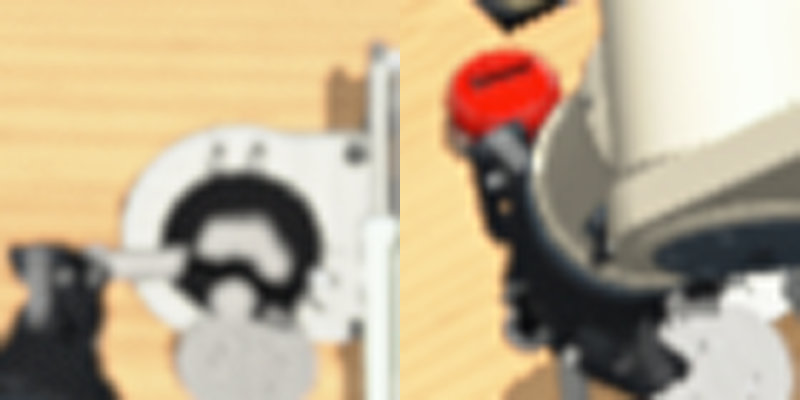

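Call:
{"fn": "servo_tool", "kwargs": {"moves": [0,0,0,0,0,0,0.5,0,0,0,0,0,0,0.5,0,0,0,0,0,0,0.5,0,0,-0.05,0,0,0,0.5,0,0,-0.05,0,0,0,0.5]}}

```text
clock: 6.28
eef_pos: [0.467, 0.175, 0.1952]
ee_rot: [149.9, 1.3, 92.7]
wrist_force: [0.5, -0.1, 0.9]
gripper_width: 0.0429
grasp_force: 0.0
```

```bash
python3 -c "
from h import *
where();goto(xyz([.041,.136,.078]),deckR(-20.5))"
```

```text
uvn [0.0399 0.208  0.0811] ang 3.0 z.n -1.0 F [ 0.5 -0.1  0.9] w 0.0429 g 0.0 j [ 31.  -2. 130. -32.  29.  53.] t 6.28
shift [-0.072  -0.0027  0.0028] rot [ 0.001 -0.004  0.41 ] t 6.28
```

Call:
{"fn": "servo_tool", "kwargs": {"moves": [-0.072,-0.0025,0,0,0,0.41,0.5,-0.072,-0.0025,0,0,0,0.41,0.5,-0.072,-0.0025,0.005,0,0,0.41,0.5,-0.072,-0.0025,0.025,0,0,0.41,0.5,-0.072,-0.0025,0.04,0,0,0.41,0.5,-0.072,-0.0025,0.053,0,0,0.41,0.5,-0.072,-0.0025,0.053,0,0,0.41,0,-0.072,-0.0025,0.053,0,0,0.41,0,-0.072,-0.0025,0.053,0,0,0.41,0,-0.072,-0.0025,0.053,0,0,0.41,0]}}

```text
clock: 7.52
eef_pos: [0.4943, 0.1018, 0.1486]
ee_rot: [151.6, -10.1, 72.1]
wrist_force: [-13.1, -3.5, 22.0]
gripper_width: 0.013
grasp_force: 77.9
```

```bash
python3 -c "
from h import *
where();arc(np.array([.041,.136]),0,0,-61,7,0,0,0)"
```

```text
uvn [0.0403 0.1348 0.0271] ang -20.5 z.n -1.0 F [-13.1  -3.5  22. ] w 0.013 g 77.9 j [ 18.   3. 133. -31.  17.  65.] t 7.53
[[np.float64(0.0001), np.float64(-0.0002), np.float64(0.0), 0, 0, np.float64(0.152), 0], [np.float64(0.0001), np.float64(-0.0004), np.float64(0.0), 0, 0, np.float64(0.304), 0], [np.float64(0.0003), np.float64(-0.0006), np.float64(0.0), 0, 0, np.float64(0.456), 0], [np.float64(0.0004), np.float64(-0.0007), np.float64(0.0), 0, 0, np.float64(0.608), 0], [np.float64(0.0006), np.float64(-0.0009), np.float64(0.0), 0, 0, np.float64(0.76), 0], [np.float64(0.0007), np.float64(-0.001), np.float64(0.0), 0, 0, np.float64(0.913), 0], [np.float64(0.0009), np.float64(-0.0011), np.float64(0.0), 0, 0, np.float64(1.065), 0]]
```

Bar gripped at 13 mm, with the tips pressing lightly (about 25 N). I ease up 3 mm and turn 61° clockwise.

Call:
{"fn": "servo_tool", "kwargs": {"moves": [0,0,-0.003,0,0,0,0,0,0,-0.003,0,0,0.152,0,0,0,-0.003,0,0,0.304,0,0,0,-0.003,0,0,0.456,0,0,0,-0.003,0,0,0.608,0,0,0,-0.003,0,0,0.76,0,0,0,-0.003,0,0,0.913,0,0,0,-0.003,0,0,1.065,0,0,0,-0.003,0,0,1.065,0,0,0,-0.003,0,0,1.065,0]}}

```text
clock: 8.78
eef_pos: [0.4937, 0.1016, 0.15]
ee_rot: [175.1, -29.6, 9.8]
wrist_force: [19.5, -7.5, -17.8]
gripper_width: 0.0127
grasp_force: 54.5
```

```bash
python3 -c "
from h import *
where()"
```

```text
uvn [0.0404 0.1346 0.0287] ang -81.5 z.n -1.0 F [ 19.5  -7.5 -17.8] w 0.0127 g 54.5 j [ 18.   2. 133. -30.  18. 126.] t 8.78
```

Call:
{"fn": "servo_tool", "kwargs": {"moves": [0,0,0.003,0,0,0,0,0,0,0.003,0,0,0,0.4,0,0,0.003,0,0,0,0.4,0,0,0.003,0,0,0,0.4,0,0,-0.05,0,0,0,0.5,-0.05,0,-0.12,0,0,-0.1,0.5,-0.05,0,-0.15,0,0,-0.3,0.5,-0.05,0,-0.15,0,0,-0.5,0.5,-0.05,0,-0.15,0,0,-0.6,0.5]}}

```text
clock: 9.9
eef_pos: [0.3748, 0.0948, 0.256]
ee_rot: [158.5, -21.5, 47.3]
wrist_force: [-0.9, -0.7, 0.5]
gripper_width: 0.0426
grasp_force: 0.0
```

Run:
```python
from h import *
where()
for nm in('top','scene'):
    p,d=robot.snapshot(nm);cv2.imwrite(f'pics/{nm}4.png',p[...,::-1]);np.save(nm+'4.npy',d)
    x0,y0,x1,y1=(262,175,315,225) if nm=='top' else(265,175,325,220)
    q=np.array([(x,y) for y in range(y0,y1) for x in range(x0,x1)]);w=uvn(pts(nm,q,d))
    hi=(w[:,2]>.05)&(w[:,2]<.08)&(w[:,1]>.08)&(abs(w[:,0]-.04)<.04)
    for lab,k in(('grip',hi&(w[:,1]>.18)),('bar',hi&(w[:,1]<.175))):
        z=w[k]
        if len(z)<5: print(lab,len(z));continue
        print(nm,lab,len(z),(z.mean(0)*1000).round(1));e=np.linalg.eigh(np.cov(z[:,:2].T));print('  dir',np.degrees(np.arctan2(e[1][1,1],e[1][0,1])).round(1),(np.sqrt(e[0]*12)*1000).round())
```

```text
uvn [-0.0096  0.1278  0.1799] ang -46.8 z.n -1.0 F [-0.9 -0.7  0.5] w 0.0426 g 0.0 j [ 26. -23. 136. -19.  41.  84.] t 9.9
top grip 47 [ 40.8 204.   65.9]
  dir 69.4 [14. 16.]
top bar 139 [ 42.5 134.5  67.5]
  dir -171.4 [17. 57.]
scene grip 40 [ 36.9 207.2  65.6]
  dir 97.6 [16. 18.]
scene bar 124 [ 37.8 137.3  65.7]
  dir -170.9 [16. 56.]
```

The bar now stands at -171°, on the thick mark. Back to the lever to tighten.

```bash
python3 -c "
from h import *
goto(xyz([.0375,.2062,.08]),deckR(3))"
```

```text
shift [ 0.0884 -0.025   0.0992] rot [-0.002 -0.    -0.873] t 10.0
```

Call:
{"fn": "servo_tool", "kwargs": {"moves": [0.088,-0.025,0.04,0,0,-0.3,0.53,0.088,-0.025,0.07,0,0,-0.6,0.53,0.088,-0.025,0.1,0,0,-0.873,0.53,0.088,-0.025,0.1,0,0,-0.873,0.53,0.088,-0.025,0.1,0,0,-0.873,0.53,0.088,-0.025,0.1,0,0,-0.873,0.53,0.088,-0.025,0.1,0,0,-0.873,0.53]}}

```text
clock: 10.88
eef_pos: [0.4658, 0.1727, 0.1918]
ee_rot: [150.2, 1.3, 92.3]
wrist_force: [0.8, -0.2, -0.5]
gripper_width: 0.0453
grasp_force: 0.0
```

```bash
python3 -c "
from h import *
where();goto(xyz([.0375,.2062,.027]),deckR(3))"
```

```text
uvn [0.0372 0.2057 0.0788] ang 2.7 z.n -1.0 F [ 0.8 -0.2 -0.5] w 0.0453 g 0.0 j [ 31.  -2. 130. -32.  29.  53.] t 10.88
shift [0.0005 0.0004 0.0518] rot [-0.003 -0.001 -0.006] t 10.88
```

Call:
{"fn": "servo_tool", "kwargs": {"moves": [0,0,0.02,0,0,0,0.53,0,0,0.04,0,0,0,0.53,0,0,0.052,0,0,0,0.53,0,0,0.052,0,0,0,0,0,0,0.052,0,0,0,0,0,0,0.052,0,0,0,0,0,0,0.052,0,0,0,0], "newtons": 60}}

```text
clock: 11.75
eef_pos: [0.4915, 0.1726, 0.1471]
ee_rot: [150.2, 1.4, 92.5]
wrist_force: [-0.5, -1.2, -0.8]
gripper_width: 0.0159
grasp_force: 58.5
```

```bash
python3 -c "
from h import *
where();arc(np.array([.041,.136]),0,0,-49.5,7,-.002,0,0)"
```

```text
uvn [0.0371 0.2056 0.0272] ang 2.9 z.n -1.0 F [-0.5 -1.2 -0.8] w 0.0159 g 58.5 j [ 29.   5. 131. -40.  22.  60.] t 11.75
[[np.float64(-0.0005), np.float64(0.0086), np.float64(0.0003), 0, 0, np.float64(0.123), 0], [np.float64(-0.002), np.float64(0.0171), np.float64(0.0005), 0, 0, np.float64(0.247), 0], [np.float64(-0.0046), np.float64(0.0253), np.float64(0.0008), 0, 0, np.float64(0.37), 0], [np.float64(-0.0081), np.float64(0.0331), np.float64(0.0011), 0, 0, np.float64(0.494), 0], [np.float64(-0.0126), np.float64(0.0404), np.float64(0.0013), 0, 0, np.float64(0.617), 0], [np.float64(-0.018), np.float64(0.0472), np.float64(0.0016), 0, 0, np.float64(0.741), 0], [np.float64(-0.0241), np.float64(0.0532), np.float64(0.0019), 0, 0, np.float64(0.864), 0]]
```

Call:
{"fn": "servo_tool", "kwargs": {"moves": [-0.0005,0.0086,0.0003,0,0,0.123,0,-0.002,0.0171,0.0005,0,0,0.247,0,-0.0046,0.0253,0.0008,0,0,0.37,0,-0.0081,0.0331,0.001,0,0,0.494,0,-0.0126,0.0404,0.0013,0,0,0.617,0,-0.018,0.0472,0.0016,0,0,0.741,0,-0.0241,0.0532,0.002,0,0,0.864,0,-0.0241,0.0532,0.002,0,0,0.864,0,-0.0241,0.0532,0.002,0,0,0.864,0]}}

```text
clock: 12.88
eef_pos: [0.5393, 0.1514, 0.172]
ee_rot: [158.5, -21.2, 47.6]
wrist_force: [-3.3, 1.1, -1.9]
gripper_width: 0.0156
grasp_force: 58.9
```

```bash
python3 -c "
from h import *
where();s=robot.state();w=uvn(s['eef_pos'])[:2]-[.041,.136];print(np.hypot(*w),np.degrees(np.arctan2(w[1],w[0])),UVN@s['wrist_force'])"
```

```text
uvn [0.0909 0.1844 0.0248] ang -46.5 z.n -1.0 F [-3.3  1.1 -1.9] w 0.0156 g 58.9 j [ 23.   6. 126. -29.  23.  93.] t 12.88
0.06956898443078638 44.117850072993235 [-3.81928573  1.13790296  0.02815738]
```

Call:
{"fn": "servo_tool", "kwargs": {"moves": [0,0.003,0,0,0,0.03,0,0,0.003,0,0,0,0.03,0,0,0.003,0,0,0,0.03,0]}}

```text
clock: 13.25
eef_pos: [0.5407, 0.15, 0.1726]
ee_rot: [159.2, -21.8, 45.8]
wrist_force: [-8.0, 8.9, -1.8]
gripper_width: 0.0155
grasp_force: 59.2
```

```bash
python3 -c "
from h import *
where();s=robot.state();w=uvn(s['eef_pos'])[:2]-[.041,.136];print(np.hypot(*w),np.degrees(np.arctan2(w[1],w[0])),UVN@s['wrist_force'])"
```

```text
uvn [0.0924 0.183  0.0247] ang -48.3 z.n -1.0 F [-8.   8.9 -1.8] w 0.0155 g 59.2 j [ 22.   6. 126. -28.  23.  94.] t 13.25
0.06962752770432068 42.42445348735757 [-7.86525134  8.92257684  2.45528497]
```

Call:
{"fn": "servo_tool", "kwargs": {"moves": [0,0,0,0,0,0,0.53,0,0,0,0,0,0,0.53,0,0,0,0,0,0,0.53,0,0,-0.06,0,0,0,0.53,0,0,-0.12,0,0,0,0.53]}}

```text
clock: 13.88
eef_pos: [0.4811, 0.1489, 0.2777]
ee_rot: [159.2, -21.8, 45.7]
wrist_force: [1.1, 1.0, -0.7]
gripper_width: 0.045
grasp_force: 0.0
```

```bash
python3 -c "
from h import *
where();goto(xyz([.015,.0,.12]),deckR(-90))"
```

```text
uvn [0.0934 0.1819 0.1455] ang -48.3 z.n -1.0 F [ 1.1  1.  -0.7] w 0.045 g 0.0 j [ 26.  -9. 124. -20.  40.  87.] t 13.88
shift [-0.1794  0.0838  0.0259] rot [-0.002  0.004  0.728] t 13.88
```

Call:
{"fn": "servo_tool", "kwargs": {"moves": [-0.18,0.084,0,0,0,0.728,0,-0.18,0.084,0,0,0,0.728,0,-0.18,0.084,0,0,0,0.728,0,-0.18,0.084,0.02,0,0,0.728,0,-0.18,0.084,0.02,0,0,0.728,0,-0.18,0.084,0.02,0,0,0.728,0,-0.18,0.084,0.02,0,0,0.728,0]}}

```text
clock: 14.75
eef_pos: [0.4244, -0.0325, 0.2215]
ee_rot: [180.0, -29.9, 0.2]
wrist_force: [0.0, 0.2, 0.3]
gripper_width: -0.0
grasp_force: 0.0
```

Run:
```python
from h import *
where();goto(xyz([.015,.0,.03]),deckR(-90))
p,d=robot.snapshot('scene')
q=np.array([(x,y) for y in range(155,245) for x in range(285,385)]);w=uvn(pts('scene',q,d))
k=(w[:,2]>.066)&(w[:,2]<.085)&(abs(w[:,1])<.05)&(w[:,0]>.03)&(w[:,0]<.09);print('plate',k.sum(),w[k].mean(0),np.percentile(w[k],[3,97],axis=0))
x0=pts('top',[(x,y) for y in range(195,210) for x in range(322,360)],np.load('top0.npy'));w=uvn(x0);k=(w[:,2]>.066)&(w[:,2]<.085);print('plate top',k.sum(),w[k].mean(0),np.percentile(w[k],[3,97],axis=0))
# bar/lever check
i=(w,)
q=np.array([(x,y) for y in range(175,220) for x in range(265,325)]);w=uvn(pts('scene',q,d));hi=(w[:,2]>.05)&(w[:,2]<.078)&(w[:,0]<.11)
for n,k in(('bar',hi&(abs(w[:,1]-.136)<.035)&(abs(w[:,0]-.04)<.035)),('grip',hi&(w[:,1]>.165)&(w[:,0]>.07))):
    z=w[k];print(n,len(z),z.mean(0));
    if len(z)>9:e=np.linalg.eigh(np.cov(z[:,:2].T));print(np.degrees(np.arctan2(e[1][1,1],e[1][0,1])))
```

```text
uvn [0.0162 0.0005 0.1252] ang -89.8 z.n -1.0 F [0.  0.2 0.3] w -0.0 g 0.0 j [ -8. -15. 136.   8.  30.  76.] t 14.75
shift [-0.001   0.0007  0.0952] rot [-0.001  0.001  0.003] t 14.75
plate 93 [0.05821949 0.00396385 0.07675701] [[ 0.05211673 -0.02739163  0.06846016]
 [ 0.06516834  0.03237522  0.08246846]]
plate top 162 [0.06137056 0.00150503 0.07668441] [[ 0.0539226  -0.02945779  0.06638035]
 [ 0.06639096  0.03081257  0.08234632]]
bar 127 [0.0377213  0.13728221 0.06499743]
-171.58509184943952
grip 38 [0.08874793 0.18754651 0.06318148]
170.02232746505675
```

Bar and lever are both where they should be. Now down inside the carriage, and push up-slope on the grip plate.

Call:
{"fn": "servo_tool", "kwargs": {"moves": [-0.001,0,0.05,0,0,0,0,-0.001,0,0.095,0,0,0,0,0.015,0,0.095,0,0,0,0,0.03,0,0.095,0,0,0,0,0.04,0,0.095,0,0,0,0,0.05,0,0.095,0,0,0,0,0.06,0,0.095,0,0,0,0,0.06,0,0.095,0,0,0,0]}}

```text
clock: 15.8
eef_pos: [0.5245, -0.0333, 0.1697]
ee_rot: [-180.0, -30.0, -0.0]
wrist_force: [-0.6, 1.4, -1.0]
gripper_width: 0.0
grasp_force: 0.3
```

```bash
python3 -c "
from h import *
where();print(UVN@robot.state()['wrist_force'])"
```

```text
uvn [ 0.0769 -0.0003  0.0303] ang -90.0 z.n -1.0 F [-0.6  1.4 -1. ] w 0.0 g 0.3 j [ -6.   2. 131.  10.  18.  76.] t 15.8
[-1.04779408  1.42131298 -0.56809582]
```

Call:
{"fn": "servo_tool", "kwargs": {"moves": [0.01,0,0,0,0,0,0,0.018,0,0,0,0,0,0,0.025,0,0,0,0,0,0,0.025,0,0,0,0,0,0]}}

```text
clock: 16.3
eef_pos: [0.5294, -0.032, 0.1703]
ee_rot: [-179.8, -28.1, -0.0]
wrist_force: [-51.2, -5.1, 1.6]
gripper_width: 0.0002
grasp_force: 22.2
```

Run:
```python
from h import *
where();print(UVN@robot.state()['wrist_force'])
p,d=robot.snapshot('top')
x0=pts('top',[(x,y) for y in range(165,215) for x in range(318,364)],d);w=uvn(x0);k=(w[:,2]>.064)&(w[:,2]<.085);print('plate top',k.sum(),np.median(w[k],0),np.percentile(w[k],[3,97],axis=0))
```

```text
uvn [0.0815 0.001  0.0283] ang -90.0 z.n -0.9994 F [-51.2  -5.1   1.6] w 0.0002 g 22.2 j [ -6.   2. 129.   8.  21.  78.] t 16.3
[-43.54561328  -5.07849081  27.02882749]
plate top 178 [0.10352656 0.00186879 0.0782749 ] [[ 0.08975942 -0.0279984   0.06524262]
 [ 0.10849792  0.0315612   0.08238452]]
```

At the stop (52 N, plate at u≈101). I back off, rise and look at the lemon from both views.

Call:
{"fn": "servo_tool", "kwargs": {"moves": [-0.03,0,0,0,0,0,0,-0.03,0,-0.06,0,0,0,0.5,-0.05,0,-0.12,0,0,0,1,-0.05,0,-0.15,0,0,0,1,-0.05,0,-0.15,0,0,0,1]}}

```text
clock: 16.98
eef_pos: [0.4283, -0.0339, 0.2899]
ee_rot: [180.0, -30.4, -0.0]
wrist_force: [0.0, -0.3, -1.0]
gripper_width: 0.0721
grasp_force: 0.0
```

Run:
```python
from h import *
where()
for nm in('top','scene'):
    p,d=robot.snapshot(nm);cv2.imwrite(f'pics/{nm}6.png',p[...,::-1]);np.save(nm+'6.npy',d)
    hsv=cv2.cvtColor(p,cv2.COLOR_RGB2HSV);m=cv2.inRange(hsv,(22,140,90),(36,255,255));n,l,s,c=cv2.connectedComponentsWithStats(m)
    for i in range(1,n):
        if s[i,4]>40:
            q=np.argwhere(l==i)[:,::-1];P=pts(nm,q,d);w=onz(nm,q,.03)[:,:2];e=np.linalg.eigh(np.cov(w.T));r=cv2.minAreaRect(w.astype(np.float32)*1000)
            k=P[:,2]>.012
            print(nm,s[i],c[i].round(1),onz(nm,c[i],.028).round(4),'z98',np.percentile(P[:,2],98).round(4),'pm',np.median(P[k],0).round(3),np.percentile(P[k],[2,98],axis=0).round(3).tolist(),'ax',np.degrees(np.arctan2(e[1][1,1],e[1][0,1])).round(1),r)
    if nm=='top':
        x0=pts('top',[(x,y) for y in range(165,250) for x in range(314,366)],d);w=uvn(x0);k=(w[:,2]>.064)&(w[:,2]<.085);print('plate',np.median(w[k],0))
        k=(w[:,2]>.038)&(w[:,2]<.052);z=w[k];print('walls',np.percentile(z,[1,99],axis=0))
```

```text
uvn [ 0.0537 -0.0009  0.1825] ang -90.0 z.n -1.0 F [ 0.  -0.3 -1. ] w 0.0721 g 0.0 j [ -8. -21. 130.   6.  41.  78.] t 16.98
top [419 219  21  17 261] [429.  226.7] [[ 0.4281 -0.3104  0.028 ]] z98 0.0537 pm [ 0.427 -0.304  0.044] [[0.406, -0.334, 0.026], [0.451, -0.281, 0.054]] ax 69.4 ((427.8970947265625, -309.9497375488281), (52.595115661621094, 55.825313568115234), 17.874629974365234)
top [390 231  12  14 118] [395.6 237.3] [[ 0.3948 -0.2071  0.028 ]] z98 0.0393 pm [ 0.396 -0.207  0.031] [[0.377, -0.223, 0.019], [0.413, -0.191, 0.039]] ax -144.8 ((394.6297302246094, -206.65536499023438), (36.55068588256836, 33.764793395996094), 71.2115707397461)
plate [0.10393791 0.00307367 0.07829487]
walls [[-0.01451451 -0.05831495  0.0384925 ]
 [ 0.10891394  0.06028923  0.05146424]]
scene [396 169  18  15 196] [404.8 175.6] [[ 0.4304 -0.3118  0.028 ]] z98 0.0523 pm [ 0.421 -0.301  0.04 ] [[0.404, -0.332, 0.022], [0.447, -0.28, 0.053]] ax 107.4 ((429.4862365722656, -311.0044250488281), (54.05810546875, 74.53793334960938), 23.65523338317871)
scene [385 191  12  11  96] [390.4 195.9] [[ 0.3924 -0.2052  0.028 ]] z98 0.0368 pm [ 0.392 -0.203  0.028] [[0.376, -0.222, 0.016], [0.411, -0.192, 0.037]] ax 146.6 ((391.01123046875, -202.57803344726562), (39.82308578491211, 41.409759521484375), 84.12500762939453)
```

Run:
```python
from h import *
t=np.array([.0537,-.0009,.1825])
for nm in('top','scene'):
    d=np.load(nm+'6.npy');q=np.array([(x,y) for y in range(100,260) for x in range(270,400)]);w=uvn(pts(nm,q,d))-t
    k=(abs(w[:,0])<.03)&(abs(w[:,1])<.07)&(w[:,2]>-.03)&(w[:,2]<.09);z=w[k]
    for s in(1,-1):
        a=z[np.sign(z[:,1])==s];a=a[np.argsort(a[:,2])][:8];print(nm,s,(a*1000).round().astype(int).tolist())
    print('proj tip pts',proj(nm,xyz(t+[0,.045,0])),proj(nm,xyz(t+[0,.045,.03])))
j=cv2.imread('pics/scene6.png')[120:220,280:400];i=cv2.imread('pics/top6.png')[160:260,280:400]
cv2.imwrite('pics/f.png',np.hstack([cv2.resize(i,(400,333)),cv2.resize(j,(400,333))]))
```

```text
top 1 [[10, 40, 37], [6, 49, 39], [11, 38, 39], [6, 45, 39], [12, 43, 40], [7, 47, 40], [10, 40, 41], [11, 43, 42]]
top -1 [[11, -35, 36], [8, -35, 36], [11, -40, 37], [7, -44, 38], [12, -37, 38], [7, -35, 39], [8, -46, 40], [3, -35, 40]]
proj tip pts [[324.90607134 222.40550699]] [[324.90679162 228.48951125]]
scene 1 [[-9, 48, 35], [-11, 46, 38], [2, 52, 38], [-12, 42, 41], [-9, 47, 42], [-11, 45, 43], [3, 53, 44], [-3, 54, 44]]
scene -1 [[-10, -39, 33], [-12, -38, 38]]
proj tip pts [[334.84861606 163.13868202]] [[338.33557224 159.40087392]]
```

View pics/f.png

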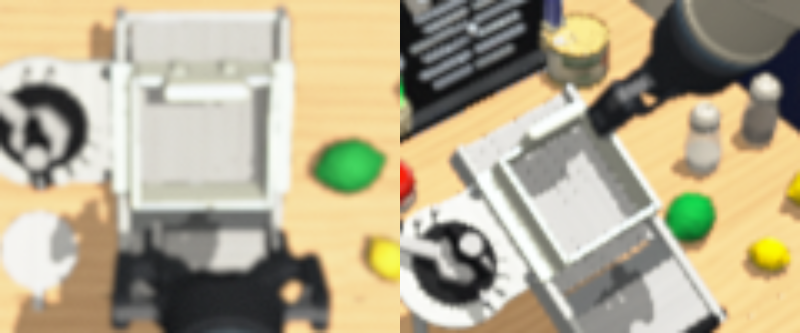

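Fingertips sit about 35 mm behind the stated TCP when open, against 13 mm expected. That confirms an offset of about 24 mm, which I will allow for. The carriage is fully up. Now to the lemon.

```bash
cat >> h.py <<'E'
def downR(a):
    a=np.radians(a);y=np.array([np.cos(a),np.sin(a),0]);z=np.array([0,0,-1.]);return np.c_[np.cross(y,z),y,z]
E
python3 -c "
from h import *
goto([.4285,-.310,.12],downR(-23))"
```

```text
shift [-0.0824  0.2764  0.1447] rot [ 0.306 -0.463 -1.142] t 17.07
```

Call:
{"fn": "servo_tool", "kwargs": {"moves": [-0.082,0.276,0.145,0.306,-0.463,-1.142,1,-0.082,0.276,0.145,0.306,-0.463,-1.142,1,-0.082,0.276,0.145,0.306,-0.463,-1.142,1,-0.082,0.276,0.145,0.306,-0.463,-1.142,1,-0.082,0.276,0.145,0.306,-0.463,-1.142,1,-0.082,0.276,0.145,0.306,-0.463,-1.142,1,-0.082,0.276,0.145,0.306,-0.463,-1.142,1,-0.082,0.276,0.145,0.306,-0.463,-1.142,1,-0.082,0.276,0.145,0.306,-0.463,-1.142,1,-0.082,0.276,0.145,0.306,-0.463,-1.142,1]}}

```text
clock: 18.32
eef_pos: [0.4276, -0.3087, 0.118]
ee_rot: [-179.8, -0.0, 66.9]
wrist_force: [0.0, 0.3, -0.1]
gripper_width: 0.0852
grasp_force: 0.0
```

```bash
python3 -c "
from h import *
where();print(robot.state()['eef_pos']);goto([.4285,-.310,-.022],downR(-23))"
```

```text
uvn [-0.0328 -0.2757  0.0339] ang -26.3 z.n -0.8644 F [ 0.   0.3 -0.1] w 0.0852 g 0.0 j [-36.  18. 110.  -0.  52. -13.] t 18.32
[ 0.42761561 -0.30873143  0.11798318]
shift [-0.0009  0.0018  0.14  ] rot [-0.004 -0.    -0.002] t 18.32
```

Call:
{"fn": "servo_tool", "kwargs": {"moves": [-0.001,0.002,0.05,-0.004,0,0,1,-0.001,0.002,0.1,-0.004,0,0,1,-0.001,0.002,0.125,-0.004,0,0,1,-0.001,0.002,0.138,-0.004,0,0,1,-0.001,0.002,0.138,-0.004,0,0,0.2,-0.001,0.002,0.138,-0.004,0,0,0.2,-0.001,0.002,0.138,-0.004,0,0,0.2,-0.001,0.002,0.138,-0.004,0,0,0.2,-0.001,0.002,0.138,-0.004,0,0,0.2], "newtons": 25}}

```text
clock: 19.45
eef_pos: [0.4296, -0.3115, -0.0176]
ee_rot: [179.8, 0.1, 67.0]
wrist_force: [-2.1, 0.6, 8.0]
gripper_width: 0.0506
grasp_force: 25.8
```

```bash
python3 -c "
from h import *
where();print(robot.state()['eef_pos'])"
```

```text
uvn [-0.0989 -0.2785 -0.0844] ang -26.0 z.n -0.8671 F [-2.1  0.6  8. ] w 0.0506 g 25.8 j [-36.  31. 114.  -0.  36. -13.] t 19.45
[ 0.42957818 -0.31151553 -0.01756533]
```

Lemon gripped. I lift it and transit above the carriage.

Call:
{"fn": "servo_tool", "kwargs": {"moves": [0,0,-0.03,0,0,0,0.2,0,0,-0.08,0,0,0,0.2,0,0,-0.14,0,0,0,0.2,0,0,-0.2,0,0,0,0.2,0,0,-0.24,0,0,0,0.2,0,0,-0.24,0,0,0,0.2]}}

```text
clock: 20.2
eef_pos: [0.4306, -0.3118, 0.2253]
ee_rot: [179.5, 0.2, 67.0]
wrist_force: [-0.3, -1.0, -0.6]
gripper_width: 0.0505
grasp_force: 26.4
```

```bash
python3 -c "
from h import *
where();goto(xyz([.030,.001,.10]),deckR(-90));print(xyz([.03,.001,.1]))"
```

```text
uvn [ 0.0234 -0.2788  0.1254] ang -26.0 z.n -0.8694 F [-0.3 -1.  -0.6] w 0.0505 g 26.4 j [-36.  11. 104.  -0.  65. -13.] t 20.2
shift [ 0.2649 -0.0924  0.0171] rot [-0.297  0.459  1.144] t 20.2
[ 0.44898 -0.032    0.2066 ]
```

Call:
{"fn": "servo_tool", "kwargs": {"moves": [0.265,-0.092,0.0,-0.297,0.459,1.144,0.2,0.265,-0.092,0.0,-0.297,0.459,1.144,0.2,0.265,-0.092,0.0,-0.297,0.459,1.144,0.2,0.265,-0.092,0.0,-0.297,0.459,1.144,0.2,0.265,-0.092,0.017,-0.297,0.459,1.144,0.2,0.265,-0.092,0.017,-0.297,0.459,1.144,0.2,0.265,-0.092,0.017,-0.297,0.459,1.144,0.2,0.265,-0.092,0.017,-0.297,0.459,1.144,0.2,0.265,-0.092,0.017,-0.297,0.459,1.144,0.2,0.265,-0.092,0.017,-0.297,0.459,1.144,0.2]}}

```text
clock: 21.45
eef_pos: [0.448, -0.031, 0.2039]
ee_rot: [-179.8, -29.6, -0.0]
wrist_force: [-0.4, -0.6, -0.8]
gripper_width: 0.05
grasp_force: 26.5
```

Run:
```python
from h import *
where();goto(xyz([.030,.001,-.019]),deckR(-90))
for nm in('top','scene'):
    p,d=robot.snapshot(nm);m=cv2.inRange(cv2.cvtColor(p,cv2.COLOR_RGB2HSV),(22,120,90),(36,255,255));m[:,375:]=0;m[:,:300]=0
    n,l,s,c=cv2.connectedComponentsWithStats(m);i=1+np.argmax(s[1:,4]);w=uvn(pts(nm,np.argwhere(l==i)[:,::-1],d));print(s[i],np.median(w,0),np.percentile(w,[3,97],axis=0))
```

```text
uvn [0.0278 0.002  0.0982] ang -90.0 z.n -0.9999 F [-0.4 -0.6 -0.8] w 0.05 g 26.5 j [ -7. -10. 135.   9.  26.  76.] t 21.45
shift [0.003  0.0014 0.1171] rot [-0.004  0.007 -0.001] t 21.45
[331 213  21  20 309] [0.04177761 0.00452529 0.15944717] [[ 0.02519292 -0.01815295  0.14435596]
 [ 0.05815431  0.02627397  0.19949161]]
[342 169  14  11  90] [0.0091024  0.01157728 0.15635798] [[-0.00368201 -0.00997942  0.1450955 ]
 [ 0.01639048  0.03357773  0.19800039]]
```

Call:
{"fn": "servo_tool", "kwargs": {"moves": [0.008,0.001,0.04,0,0.005,0,0.2,0.008,0.001,0.075,0,0.005,0,0.2,0.008,0.001,0.095,0,0.005,0,0.2,0.008,0.001,0.11,0,0.005,0,0.2,0.008,0.001,0.115,0,0.005,0,0.2,0.008,0.001,0.115,0,0.005,0,0.2]}}

```text
clock: 22.3
eef_pos: [0.5112, -0.0314, 0.1075]
ee_rot: [-179.7, -29.9, -0.1]
wrist_force: [0.2, 1.3, -0.9]
gripper_width: 0.0504
grasp_force: 26.5
```

```bash
python3 -c "
from h import *
where()"
```

```text
uvn [ 0.0344  0.0016 -0.0169] ang -90.1 z.n -1.0 F [ 0.2  1.3 -0.9] w 0.0504 g 26.5 j [ -6.   8. 135.  25.   8.  60.] t 22.3
```

Call:
{"fn": "servo_tool", "kwargs": {"moves": [0,0,0.003,0,0,0,0.2,0,0,0.003,0,0,0,0.66,0,0,0.003,0,0,0,0.72,0,0,0.003,0,0,0,0.72,0,0,-0.02,0,0,0,0.72,0,0,-0.06,0,0,0,0.72,-0.03,0,-0.11,0,0,0,0.72,-0.08,0,-0.15,0,0,0,0.72,-0.13,0,-0.18,0,0,0,0.72,-0.13,0,-0.18,0,0,0,0.72]}}

```text
clock: 23.55
eef_pos: [0.3063, -0.0316, 0.1996]
ee_rot: [-179.8, -30.3, -0.2]
wrist_force: [0.6, -0.8, 0.3]
gripper_width: 0.0616
grasp_force: 0.0
```

Run:
```python
from h import *
where();I=[]
for nm in('top','scene'):
    p,d=robot.snapshot(nm);m=cv2.inRange(cv2.cvtColor(p,cv2.COLOR_RGB2HSV),(22,120,90),(36,255,255));m[:,375:]=0;m[:,:300]=0
    n,l,s,c=cv2.connectedComponentsWithStats(m);i=1+np.argmax(s[1:,4]);w=uvn(pts(nm,np.argwhere(l==i)[:,::-1],d));print('lemon',s[i],np.median(w,0).round(3),np.percentile(w,[3,97],axis=0).round(3).tolist())
    x0,y0,x1,y1=(262,165,365,250) if nm=='top' else(265,150,380,240)
    q=np.array([(x,y) for y in range(y0,y1) for x in range(x0,x1)]);w=uvn(pts(nm,q,d));I.append(cv2.resize(p[y0-20:y1+20,x0-20:x1+20],(400,360),interpolation=2))
    hi=(w[:,2]>.05)&(w[:,2]<.08)
    b=w[hi&(np.hypot(w[:,0]-.04,w[:,1]-.136)<.036)];g=w[hi&(w[:,1]>.165)&(w[:,0]>.065)&(w[:,0]<.12)];e=np.linalg.eigh(np.cov(b[:,:2].T))
    print('bar',np.degrees(np.arctan2(e[1][1,1],e[1][0,1])),'grip',g.mean(0).round(4),'plate',np.median(w[(w[:,2]>.066)&(w[:,2]<.085)&(abs(w[:,1])<.035)&(w[:,0]>.05)],0).round(4))
cv2.imwrite('pics/end.png',np.hstack(I)[...,::-1])
```

```text
uvn [-0.0971  0.0014  0.1653] ang -90.1 z.n -1.0 F [ 0.6 -0.8  0.3] w 0.0616 g 0.0 j [-15. -31. 147.  13.  36.  66.] t 23.55
lemon [331 195  18  22 290] [0.032 0.005 0.04 ] [[0.002, -0.017, 0.027], [0.054, 0.024, 0.048]]
bar -171.07078307917024 grip [0.0923 0.1846 0.0643] plate [0.104  0.0009 0.0783]
lemon [326 173  17  18 236] [0.024 0.009 0.038] [[-0.002, -0.016, 0.022], [0.055, 0.027, 0.047]]
bar -170.68993202369703 grip [0.0885 0.1878 0.0634] plate [0.0996 0.005  0.0765]
```

View pics/end.png

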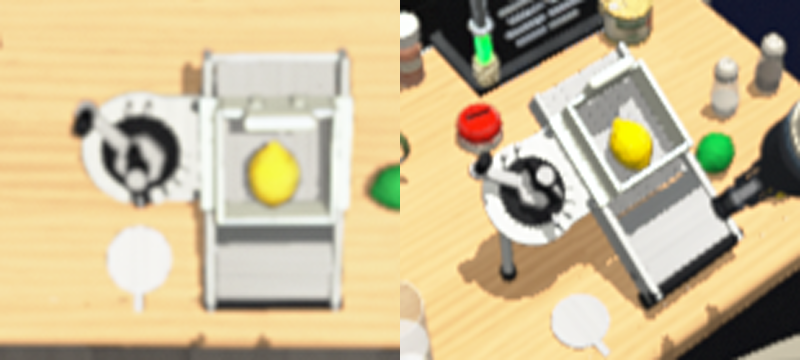

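The lemon lies in the carriage (left crop at 272,175). The carriage is up, the lever is tight and the pointer is on the thick mark. Handing in.

Call:
{"fn": "servo_tool", "kwargs": {"moves": [0,0,0,0,0,0,0.72,0,0,0,0,0,0,0.72,0,0,0,0,0,0,0.72,0,0,0,0,0,0,0.72]}}

```text
clock: 24.15
eef_pos: [0.3087, -0.0316, 0.1984]
ee_rot: [-179.7, -29.8, -0.1]
wrist_force: [0.9, 0.9, 0.2]
gripper_width: 0.0615
grasp_force: 0.0
```

```bash
python3 -c "
from workcell import robot
print(robot.finish_job())"
```

```text
the job is handed in; nothing more can be done
None
```

I handed the job in at 24 s, and no verdict came back: by my last camera check the pointer is on the broadest mark, the jam nut is tight again, and the carriage is at its upper stop with the lemon lying inside it.

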